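Unscrew and lift off the label printer's service cover

ROBOT

A 6-joint arm with a two-finger parallel gripper is mounted at the origin on the work surface. World frame = base frame: x ahead of the robot, y to its left, z up, the work surface at z = 0. Lengths are in m, angles in rad, forces in N, time in s.
With the tool pointing down it reaches from about 0.375 to 0.925 m from the base axis. Payload 5.7 kg.
Tool frame: the origin (TCP) lies midway between the tips of the shut fingers; the grasp point (between the pads) lies 19 mm behind it; z points along the fingers, y is the line along which they close (so a half turn about z gives the same grasp; the last joint's range is limited). The gripper opens to 88 mm and grips with 3 to 60 N. Pads are 20 mm wide; open, the fingers measure 115 mm over their backs; the gripper's body (75 mm by 178 mm) begins 61 mm behind the grasp point.
Start: joints at [1.065, 0.359, 1.51, -0, 1.272, -0.115], TCP at [0.229, 0.555, 0.223] pointing down, gripper open.
Joint ranges: [-2.97, 2.97], [-1.01, 2.36], [0.21, 2.38], [-0.96, 4.11], [0.2, 2.71], [-2.98, 2.98]. Speed limits (rad/s): [2.39, 2.39, 3.14, 3.14, 3.14, 3.14].

INTERFACE

Orientations are given as a unit quaternion [x, y, z, w].
In Python, from bench import move_ptp, servo_line, goto_joints, move_gripper, sleep, inverse_kinematics, capture, PlanningError, close_job, spot_in, silhouettes, current_clock, current_joint_pos, current_qvel, current_joint_torque, current_position, current_orientation, current_force, current_torque, current_finger_gap, current_grip_force gives the robot as it stands. Calls block until the motion is done:
- move_ptp(position, orientation): joint-space move of the TCP to a pose.
- servo_line(position, orientation=None, rate=0.15, contact_N=None): straight line of the TCP; orientation=None keeps the orientation; rate is the mean speed in m/s. With contact_N (N) it stops when the force on the tool has changed by that much, and returns True; else False.
- goto_joints(angles): joint-space move.
- move_gripper(opening): finger opening in m; the grip force is fixed at half the most; returns when the fingers have stopped.
- sleep(seconds).
- inverse_kinematics(position, orientation): joint angles nearest the present ones, or None.
- capture(name): name is "scene" or "top"; returns a dict with "image" (400x640x3 uint8, blue, green, red), "range_z" (400x640 float32, m along the optical axis (not along the pixel's ray), 0 where there is no reading), "intrinsics" (3x3 intrinsics, pixels), "R" (3x3) and "t" (3): a world point X has camera coordinates R X + t. Camera axes: x right, y down, z forward; pixel columns grow to the right and rows downward; lengths in m; the calibration is good to about 2 mm. A picture is of the moment at which its call begins.
A pose or a line that the arm cannot do raises PlanningError and nothing moves.
- close_job(): hands the job in; it is judged then, once.
Trained networks look in the newest picture that a camera, given by its name, has taken for a name from the list of things; names that differ only in an ending like _2 or _b are one class to them, and where a whole thing is asked for, a point or a joint stands for the part that bears it (a point fixed in the world has none). Each returns a list of dicts, best first, with "conf" (0 to 1); they miss things now and then, are a little off and sometimes report something else, mostly with a low value. They report only what shows in the picture. A call takes as long as a camera call. They do not tell look-alikes from the thing itself.
- spot_in(camera, query): "xy" ([column, row] in pixels, amid what is visible of it).
- silhouettes(camera, query): "region" (400x640 bool, what is visible of it) and "xy" ([column, row] in pixels, amid what is visible of it).
Readings, each from a call of its own:
- current_clock(): time.
- current_joint_pos(): joint angles.
- current_qvel(): joint speeds.
- current_joint_torque(): joint torques, N m.
- current_position(): TCP position.
- current_orientation(): TCP orientation.
- current_force(): force on the tool from outside, world axes, zero at the start.
- current_torque(): the same for the moment, N m.
- current_finger_gap(): finger opening in m.
- current_grip_force(): force on a finger pad.
Only numpy, scipy, OpenCV 4.12 (cv2) and the standard library are available. Lean on these libraries where they do the work, as an engineer would, in place of code of your own. Each camera call takes 0.05 s, during which the arm holds its last target. There are 200 camera calls.

TASK

Open the label printer for service: turn both captive thumbscrews on its metal cover counter-clockwise (seen from above) as far as they go, one after the other, while the cover stays on the printer. Then lift the cover off the printer (it has a bridge handle) and set it down gently, right way up and wholly on the dark rubber mat beside the printer. Leave the tape roll, the foil roll and the parcel where they are.

Things in the scene. Friction and masses are not known exactly. Their poses are not given: they have to be found in the camera images.
- printer: Black label printer, fixed: case 240 (x) by 250 (y) by 130 mm high; origin at the centre of its underside, z up. On top, in the middle, a steel bay frame 96 (x) by 196 (y), its rim 22 mm above the case; the cover sits over it. Two slotted bridges in the frame catch the feet of the thumbscrews. It stands left or right on the bench, the mat on the other side.
- mat: Dark rubber mat, fixed, flat on the bench: 200 (x) by 300 (y) by 4 mm thick; origin at the centre of its underside. Here the cover is to be laid.
- cover: Aluminium cover, loose, about 0.4 kg: plate 106 (x) by 206 (y) mm, top 24 mm above the origin, with a 20 mm skirt all round. Origin at the centre of the skirt's lower edge. On the printer its origin is 132 mm above the bench, axes as the printer's; 2 mm play; must rise 25 mm to come clear, and cannot while a screw is tight. On the mat it rests on the skirt, origin 4 mm up.
- cover_handle (a point): Centre of the bar of the cover's black bridge handle, 52 mm above the cover's origin, on its z axis. The bar runs along the cover's y: 56 long, 12 thick in x, 12 high (mm). Posts 10 wide at its ends leave 36 between them and 22 free height below the bar, down to the plate.
- screw_a_grip (a point): Grip point of thumbscrew a, on its axis, 49 mm above the cover's origin, 75 from its centre towards the cover's +y. The flat steel wing head is 32 long (this point's x), 10 thick (its y), 28 high: top 10 above this point, underside 18 below, 7 over the plate (mm). Pinch it across its thickness. The axes turn with the screw about vertical z. The screw stays in the cover when it comes off.
- screw_b_grip (a point): Grip point of thumbscrew b, the same as a, 75 mm from the cover's centre towards the cover's -y.
- screw_a (a joint): Turn of thumbscrew a in rad, growing counter-clockwise seen from above. Tight at 0, where the wing lies along the cover's y; stop (fully loose) at 1.5, where the wing lies nearly across, along the cover's x. It starts between 0.05 and 0.3, turns with light friction (about 0.06 N m) and stays where it is left; within 0.25 rad of the stop counts as loose.
- screw_b (a joint): Turn of thumbscrew b, the same as a.
- tape_center (a point): Bystander: cardboard-coloured tape roll lying flat, 104 across, 48 mm high; its centre half-way up.
- foil_center (a point): Bystander: standing roll of gold foil ribbon, 60 across, 90 mm high; its centre half-way up.
- parcel_center (a point): Bystander: small cardboard parcel, 80 (x) by 120 (y) by 60 mm high; its centre.
- cover_corner0 (a point): Lower corner of the cover's skirt at +53 (x), +103 (y), 0 (z) mm from the cover's origin.
- cover_corner1 (a point): Lower corner of the cover's skirt at +53 (x), -103 (y), 0 (z) mm from the cover's origin.
- cover_corner2 (a point): Lower corner of the cover's skirt at -53 (x), -103 (y), 0 (z) mm from the cover's origin.
- cover_corner3 (a point): Lower corner of the cover's skirt at -53 (x), +103 (y), 0 (z) mm from the cover's origin.
Mind the look-alikes: they are no part of the job. Several things have the shape of the cover; the one meant has the colours described above.

How it is judged:
On the way, in this order (a step that is already met when the one before it is completed fails the run):
1. Both thumbscrews are turned loose while the cover is still on the printer (value of joint each of screw_a, screw_b above 1.25 rad and z of cover in the frame of printer below 0.142 m and horizontal distance between cover and printer below 0.008 m), for 0.2 s.
2. The cover is held by the gripper, clear above the printer (z of cover in the frame of printer above 0.155 m and contact force between the fingers and cover above 0.5 N and contact force between cover and printer below 0.1 N), for 0.2 s.
At the end, for the whole second after the job is handed in: Both thumbscrews are loose (within 0.25 rad of the stop); the cover lies right way up and flat (tilt under 0.06 rad, lower edge within 5 mm of the mat's top), all four corners within the mat's outline (2 mm allowed), released and at rest (value of joint each of screw_a, screw_b above 1.25 rad and x of cover_corner0 in the frame of mat between -0.102 and 0.102 m and y of cover_corner0 in the frame of mat between -0.152 and 0.152 m and x of cover_corner1 in the frame of mat between -0.102 and 0.102 m and y of cover_corner1 in the frame of mat between -0.152 and 0.152 m and x of cover_corner2 in the frame of mat between -0.102 and 0.102 m and y of cover_corner2 in the frame of mat between -0.152 and 0.152 m and x of cover_corner3 in the frame of mat between -0.102 and 0.102 m and y of cover_corner3 in the frame of mat between -0.152 and 0.152 m and angle between cover's own z axis and vertical below 0.06 rad and height (world z) of cover below 0.009 m and linear speed of cover below 0.02 m/s and contact force between the fingers and cover below 0.1 N); the robot touches nothing.
It fails at once if A bystander (tape roll, foil roll or parcel) is moved more than 30 mm (distance of any of tape_center, foil_center, parcel_center from where it was at the start of the episode above 0.03 m).
It fails at once if The cover is dropped: it falls or slides unheld faster than 0.6 m/s (a fall of about 2 cm) (linear speed of cover above 0.6 m/s and contact force between the fingers and cover below 0.1 N).
It fails at once if The cover is banged down: more than 60 N against the mat (contact force between cover and mat above 60 N).
It also fails if it takes over 72 s, if anything falls off the work surface, if the arm or the gripper's body presses on something with over 40 N, if the wrist force passes 120 N, or if a joint passes its speed limit or range.

## Working session

There is one attempt and no reset: what is moved stays moved. The work goes in short steps, each a Python script; the robot and the scene stay as the last script left them, time stands still between calls to the robot, and variables do not carry over. Pictures are saved under pics/ and viewed, at most 10 in all, crops included, and the job is handed in when it is done.

```bash
mkdir -p pics
cat > h.py <<'E'
import numpy as np, cv2
from bench import *
def world(c):
    K=c["intrinsics"];z=c["range_z"];v,u=np.mgrid[:400,:640]
    P=np.stack([(u-K[0,2])/K[0,0]*z,(v-K[1,2])/K[1,1]*z,z],-1)
    W=(P-c["t"])@c["R"]; W[z==0]=np.nan
    return W
E
python3 - <<'E'
from h import *
for n in("scene","top"):
    c=capture(n);cv2.imwrite(f"pics/{n}1.png",c["image"]);W=world(c)
    np.savez(f"{n}1.npz",W=W,im=c["image"])
    for q in("printer","mat","cover","cover_handle","screw_a_grip","screw_b_grip","tape_center","foil_center","parcel_center"):
        for d in silhouettes(n,q):
            if d["conf"]<.3: continue
            m=d["region"];print(n,q,round(d["conf"],2),np.round(d["xy"]),np.round(np.nanmedian(W[m],0),3),m.sum())
E
```

```text
scene printer 0.68 [369. 196.] [0.581 0.121 0.126] 4734
scene mat 0.93 [271. 273.] [ 0.504 -0.199  0.003] 6308
scene cover 0.58 [368. 170.] [0.527 0.179 0.155] 2051
scene cover 0.58 [198. 232.] [ 0.235 -0.287  0.023] 2299
scene cover_handle 0.94 [196. 235.] [ 0.236 -0.287  0.023] 2201
scene cover_handle 0.86 [369. 173.] [0.527 0.179 0.155] 1977
scene cover_handle 0.75 [274. 270.] [ 0.504 -0.199  0.003] 6371
scene screw_a_grip 0.47 [216. 228.] [ 0.289 -0.244  0.049] 78
scene screw_b_grip 0.55 [169. 225.] [ 0.165 -0.327  0.048] 88
scene screw_b_grip 0.37 [360. 176.] [0.527 0.121 0.183] 67
scene tape_center 0.62 [397. 281.] [ 0.788 -0.02   0.043] 1060
scene foil_center 0.81 [433. 229.] [0.77  0.192 0.076] 645
scene parcel_center 0.95 [336. 339.] [ 0.771 -0.235  0.059] 1909
top printer 0.95 [251. 202.] [0.459 0.185 0.129] 4449
top mat 0.72 [376. 208.] [ 0.495 -0.187  0.004] 5850
top mat 0.54 [251. 185.] [0.513 0.194 0.156] 2770
top cover 0.77 [247. 184.] [0.513 0.194 0.156] 2718
top cover 0.66 [403. 299.] [ 0.22  -0.284  0.024] 2559
top cover_handle 0.86 [250. 188.] [0.513 0.194 0.156] 2748
top screw_a_grip 0.63 [222. 186.] [0.51  0.268 0.187] 75
top screw_a_grip 0.38 [393. 277.] [ 0.284 -0.242  0.057] 52
top screw_b_grip 0.5 [421. 321.] [ 0.158 -0.325  0.056] 60
top tape_center 0.92 [330. 109.] [ 0.78  -0.019  0.044] 640
top foil_center 0.6 [374. 209.] [ 0.495 -0.186  0.004] 5831
top foil_center 0.56 [256. 120.] [0.753 0.203 0.087] 439
top parcel_center 0.71 [392. 126.] [ 0.754 -0.226  0.059] 1165
```

View pics/top1.png

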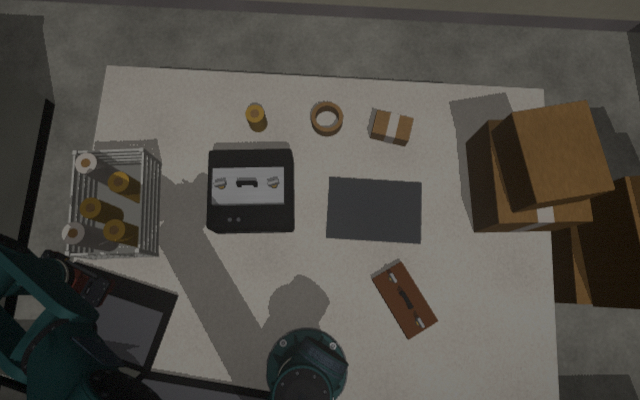

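View pics/scene1.png

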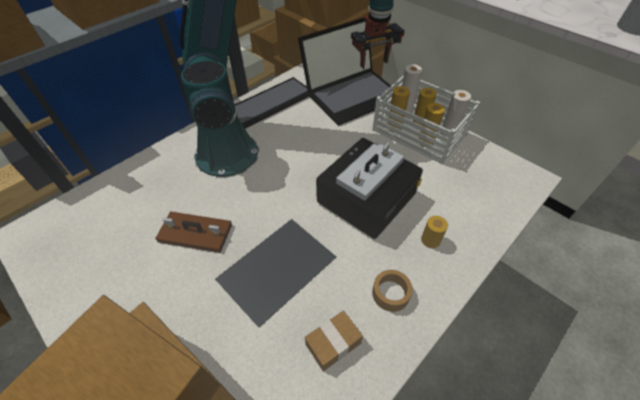

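The top view shows the silver cover on the black printer at about (248,185), with its wings at (222,184) and (273,184) and the handle at (247,183). The mat is at (375,210). The brown look-alike at (404,298) is no part of the job. Next I'll fit the poses.

```bash
cat >> h.py <<'E'
def rect(P):
    (cx,cy),(w,h),a=cv2.minAreaRect((P[:,:2]*1000).astype(np.float32))
    if w>h: a+=90; w,h=h,w      # a = direction of short side (x)
    a=(a+90)%180-90
    return np.array([cx,cy])/1000,(w,h),np.deg2rad(a)
def fit_cover(W,im,lo=.148,hi=.164,box=((.35,.70),(0,.4))):
    g=im.astype(float).mean(-1)
    with np.errstate(invalid="ignore"):
        m=(W[...,2]>lo)&(W[...,2]<hi)&(W[...,0]>box[0][0])&(W[...,0]<box[0][1])&(W[...,1]>box[1][0])&(W[...,1]<box[1][1])
    return rect(W[m]),m
def wings(W,c,yaw,z0=.132):
    out=[]
    u=np.array([-np.sin(yaw),np.cos(yaw)])
    for s in(1,-1):
        p=c+s*.075*u
        with np.errstate(invalid="ignore"):
            m=(np.hypot(W[...,0]-p[0],W[...,1]-p[1])<.024)&(W[...,2]>z0+.036)&(W[...,2]<z0+.07)
        P=W[m][:,:2]; l,v=np.linalg.eigh(np.cov(P.T)); d=v[:,1]
        ang=(np.arctan2(d[1],d[0])-yaw-np.pi/2+.6)%np.pi-.6
        out.append((p,P.mean(0),ang,len(P),np.sqrt(l)))
    return out
E
python3 - <<'E'
from h import *
for n in("scene","top"):
    d=np.load(f"{n}1.npz");W=d["W"];im=d["im"]
    r,_=fit_cover(W,im);print(n,"cover",r)
    for w in wings(W,r[0],r[2]):print("  ",*[np.round(x,4) for x in w])
    g=im.astype(float).mean(-1)
    m=(np.abs(W[...,2])<.012)&(np.hypot(W[...,0]-.5,W[...,1]+.19)<.22)&(g<90)
    m=cv2.morphologyEx(m.astype(np.uint8),cv2.MORPH_OPEN,np.ones((5,5)))>0
    print(" mat",rect(W[m]))
    m=(np.abs(W[...,2]-.13)<.006)&(np.hypot(W[...,0]-.48,W[...,1]-.19)<.22);print(" case",rect(W[m]))
o=current_orientation();print(o,current_clock())
from scipy.spatial.transform import Rotation as R
print(R.from_quat(o).as_matrix().round(3))
E
```

```text
scene cover (array([0.51847748, 0.19733792]), (107.9511947631836, 210.58123779296875), np.float64(0.07927600561120521))
   [0.5125 0.2721] [0.5158 0.2671] 0.1261 45 [0.0029 0.0097]
   [0.5244 0.1226] [0.5275 0.1183] 0.2215 55 [0.003  0.0101]
 mat (array([ 0.49693021, -0.18519785]), (198.2776336669922, 294.1837463378906), np.float64(-0.0037623808300094436))
 case (array([0.51893365, 0.19526447]), (237.88572692871094, 247.8746337890625), np.float64(0.07065394668066802))
top cover (array([0.51754572, 0.19731393]), (108.29692840576172, 205.9299774169922), np.float64(0.07256579673772227))
   [0.5121 0.2721] [0.5104 0.2691] 0.231 61 [0.0031 0.009 ]
   [0.523  0.1225] [0.5221 0.1208] 0.2635 56 [0.0031 0.009 ]
 mat (array([ 0.49553625, -0.18746696]), (200.48580932617188, 301.87109375), np.float64(-0.005223524162081418))
 case (array([0.51688031, 0.19544263]), (238.13290405273438, 248.04800415039062), np.float64(0.07980535881212888))
[ 1.94142436e-01  9.80973349e-01 -5.76431995e-05  4.82910075e-06] 1.0
[[-0.925  0.381 -0.   ]
 [ 0.381  0.925 -0.   ]
 [-0.    -0.    -1.   ]]
```

```bash
cat >> h.py <<'E'
from scipy.spatial.transform import Rotation as Rot
C=np.array([.518,.1965]);YAW=.076
U=np.array([-np.sin(YAW),np.cos(YAW)])
def q(th):
    s,c=np.sin(th),np.cos(th)
    return Rot.from_matrix([[-s,c,0],[c,s,0],[0,0,-1]]).as_quat()
def turn_screw(p,ang,final=1.46):
    best=None
    for k in(0,np.pi,-np.pi):
        a=inverse_kinematics([*p,.165],q(YAW+ang+k)); b=inverse_kinematics([*p,.165],q(YAW+final+k))
        if a is None or b is None: continue
        a=np.array(a);b=np.array(b)
        d=(b[5]-a[5]); 
        if abs(abs(d)-(final-ang))>.05: continue   # no wrap
        m=max(abs(a[5]),abs(b[5]))
        if best is None or m<best[0]: best=(m,k,d)
    print("plan",best); m,k,d=best
    move_ptp([*p,.29],q(YAW+ang+k)); move_gripper(.045)
    servo_line([*p,.165],rate=.12,contact_N=8)
    print("z",current_position(),current_force())
    move_gripper(0); print("gap",current_finger_gap(),current_grip_force())
    j=np.array(current_joint_pos()); n=12
    for i in range(n):
        j[5]+=d/n; goto_joints(j)
    print("torque",current_torque(),current_force(),"clock",current_clock())
    move_gripper(.03); servo_line([*p,.29],rate=.2)
E
python3 - <<'E'
from h import *
x=current_position();servo_line([x[0],x[1],.33],rate=.3)
turn_screw(C+.075*U,.18)
c=capture("scene");W=world(c);cv2.imwrite("pics/s2.png",cv2.resize(c["image"][120:240,290:450],(800,600)))
r,_=fit_cover(W,c["image"]);print(r)
for w in wings(W,C,YAW):print("  ",*[np.round(x,4) for x in w])
print(current_clock())
E
```

```text
plan (np.float64(1.168141076081063), 0, np.float64(-1.2799999999999998))
z [0.51288274 0.27151449 0.1657558 ] [ 0.29945581  0.39442781 -0.27472183]
gap 0.00985121944181789 29.999107718467712
torque [0.6800861  0.02475009 0.04871513] [-0.32031903  2.61853608 -0.60630757] clock 8.6417
(array([0.51848389, 0.19735452]), (107.4953842163086, 211.73358154296875), np.float64(0.0859740138779442))
   [0.5123 0.2713] [0.5148 0.2683] 1.5038 69 [0.0027 0.0098]
   [0.5237 0.1217] [0.5275 0.1185] 0.2437 54 [0.003 0.01 ]
10.0
```

View pics/s2.png

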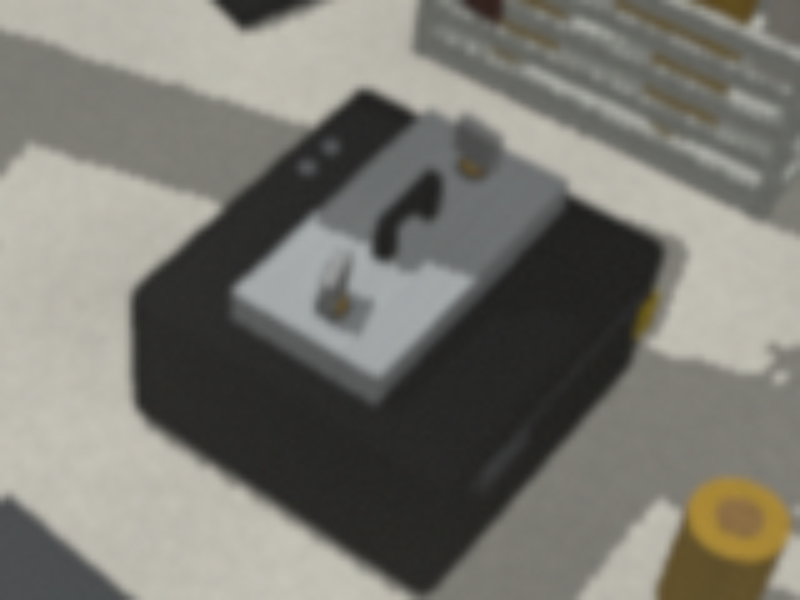

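The crop shows the far wing (478,145) turned across the cover, while the near one (340,295) still lies along it. The cover hasn't moved. Now screw b.

Run:
```python
from h import *
turn_screw(C-.075*U,.23)
move_ptp([.40,-.05,.36],q(YAW))
for n in("top","scene"):
    c=capture(n);W=world(c)
    if n=="scene":cv2.imwrite("pics/s3.png",cv2.resize(c["image"][120:240,290:450],(800,600)))
    r,_=fit_cover(W,c["image"]);print(r)
    for w in wings(W,C,YAW):print("  ",*[np.round(x,4) for x in w])
print(current_clock())
```

```text
plan (np.float64(1.4361383888712251), 0, np.float64(-1.23))
z [0.52435806 0.12177164 0.16569338] [ 0.06815401 -0.35361086  0.21691454]
gap 0.009801686903102498 29.942357540130615
torque [ 0.50358646 -0.18094849  0.07249003] [ 0.98131193  2.15751232 -0.11417614] clock 16.2167
(array([0.51788538, 0.19582367]), (108.21411895751953, 207.10826110839844), np.float64(0.08004927107846652))
   [0.5123 0.2713] [0.5102 0.2687] 1.4311 61 [0.0031 0.0099]
   [0.5237 0.1217] [0.5217 0.1199] 1.4538 53 [0.0031 0.0096]
(array([0.5180177 , 0.19690164]), (108.55422973632812, 210.1109161376953), np.float64(0.08562901800348126))
   [0.5123 0.2713] [0.5144 0.2686] 1.5149 72 [0.0029 0.0095]
   [0.5237 0.1217] [0.5267 0.1191] 1.5024 76 [0.0028 0.0098]
18.625
```

View pics/s3.png

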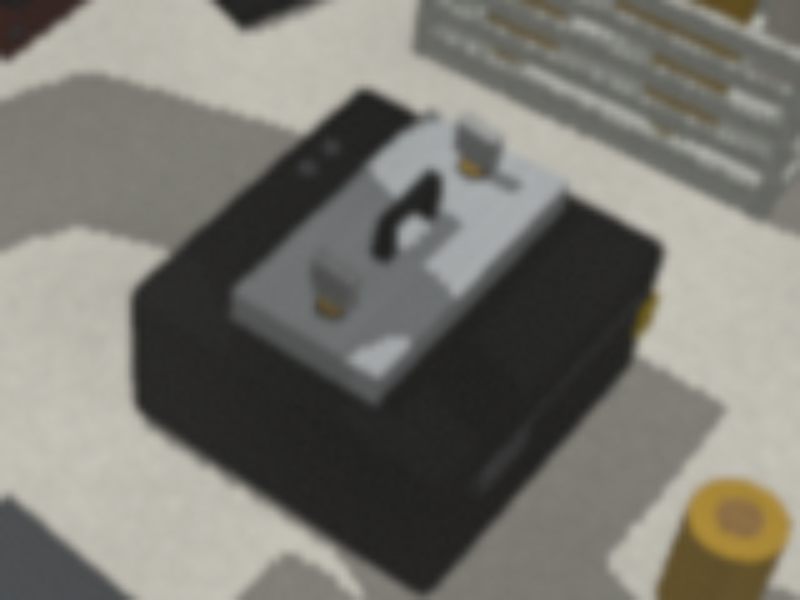

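Both wings, at (475,145) and (330,280), now lie across the cover. Next is the lift.

Run:
```python
from h import *
M=np.array([.496,-.1865]);mt=-.005
ok=[]
for k in(0,np.pi,-np.pi):
    a=inverse_kinematics([*C,.165],q(YAW+k));b=inverse_kinematics([*M,.04],q(mt+k))
    if a is not None and b is not None: ok.append((max(abs(a[5]),abs(b[5])),k))
k=min(ok)[1];print(ok)
move_gripper(.05)
move_ptp([*C,.28],q(YAW+k)); print(servo_line([*C,.165],rate=.12,contact_N=8),current_position())
move_gripper(0);print("gap",current_finger_gap(),current_grip_force(),current_force())
servo_line([*C,.21],rate=.05);sleep(.3);print("lifted",current_force(),current_torque(),current_finger_gap())
servo_line([*C,.29],rate=.12);sleep(.3)
c=capture("scene");W=world(c);cv2.imwrite("pics/s4.png",c["image"])
print(current_clock())
```

```text
[(np.float64(0.48504689238628496), 0), (np.float64(2.979706277316579), 3.141592653589793), (np.float64(2.979706277316579), -3.141592653589793)]
False [0.5186629  0.19653739 0.1657566 ]
gap 0.01173377788606171 29.997969567775726 [-2.16362428 -0.14942021  2.43019857]
lifted [ 0.56747184 -0.43740283 -5.08742888] [-0.10546625  0.0752311  -0.0319268 ] 0.011554032730765124
24.5583
```

View pics/s4.png

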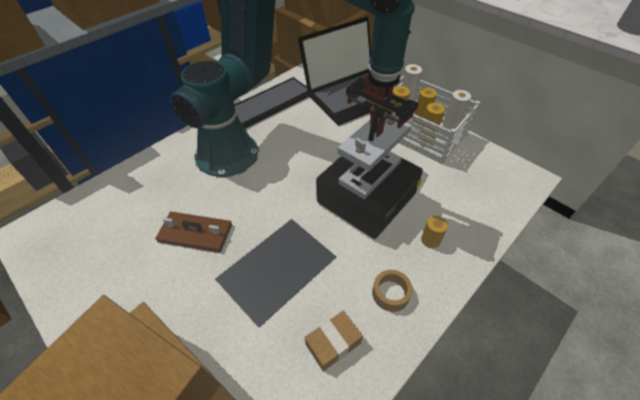

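The cover hangs level in the gripper at (375,145), above the open bay frame at (368,178). Next I'll carry it to the mat and set it down.

Run:
```python
from h import *
M=np.array([.496,-.1865]);mt=-.005
servo_line([*M,.29],q(mt),rate=.12);print(current_finger_gap(),current_position())
servo_line([*M,.065],rate=.09);sleep(.3)
print(servo_line([*M,.030],rate=.015,contact_N=3),current_position(),current_force())
move_gripper(.04);sleep(.2);p=current_position()
servo_line([p[0],p[1],.30],rate=.12)
move_ptp([.42,.1,.4],q(mt));sleep(.2)
for n in("top","scene"):
    c=capture(n);W=world(c)
    if n=="top":cv2.imwrite("pics/t5.png",c["image"])
    r,_=fit_cover(W,c["image"],.02,.036,((.36,.64),(-.36,-.03)));print(r)
    for w in wings(W,r[0],r[2],.004):print("  ",*[np.round(x,4) for x in w])
print(current_force(),current_clock())
```

```text
0.011875159875760573 [ 0.49601869 -0.18621592  0.28999758]
True [ 0.49603854 -0.18649667  0.03701611] [-0.62469373 -0.04976906  4.48360679]
(array([ 0.4968949 , -0.18785663]), (107.46497344970703, 207.45509338378906), np.float64(-0.0008594020837685702))
   [ 0.497  -0.1129] [ 0.4958 -0.1117] 1.4421 40 [0.0031 0.01  ]
   [ 0.4968 -0.2629] [ 0.4952 -0.2607] 1.4448 48 [0.0031 0.01  ]
(array([ 0.49754547, -0.18544826]), (108.23936462402344, 207.34742736816406), np.float64(-0.002967959876838807))
   [ 0.4978 -0.1104] [ 0.5011 -0.1131] 1.4928 56 [0.003 0.01 ]
   [ 0.4973 -0.2604] [ 0.501  -0.2623] 1.475 58 [0.003  0.0097]
[ 1.20415859 -0.03606612  0.6126142 ] 37.2
```

View pics/t5.png

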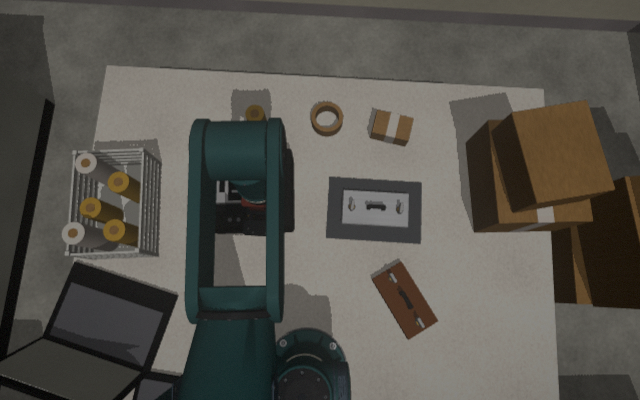

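The cover lies centred on the mat at (376,208) with both wings across, and the bystanders haven't moved.

```bash
python3 -c "
from bench import *
print(close_job())"
```

```text
the job is handed in; nothing more can be done
None
```

The job is handed in at about 37 s of the allowed 72 s: both thumbscrews are loose (about 1.45 rad), the cover lies flat and centred on the mat, and the tape roll, foil roll and parcel were not touched; no verdict was returned.

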